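# Clip a tube into the reader and hold its shutter open at the index

### The job

Take the tube from its rest, press it down between the forks of the tube reader until it sits fully home behind the sprung jaw, its plain body centred on the two forks, and let go of it. Then pull the reader's spring-return shutter out by its upright tab until its pointer stands over the small index saddle on the scale rail, and keep it there: finish while still holding the tab, since the shutter springs shut when released. Leave the saddle where it is set and the petri dish, weight and beaker where they stand.

Things in the scene. Friction and masses are not known exactly. Their poses are not given: they have to be found in the camera images.
- tube_mid (a point): Middle of the plain body of the screw-cap tube (35 g; body 28 mm in diameter, 102 mm long; cap 30 mm in diameter, 14 mm long, at its -y end), on its axis. y runs along the tube, away from the cap; z is up as it lies at the start, its axis 34 mm above the worktop.
- tube_rest: Fixed grey rest in which the tube lies at the start; origin on the worktop under tube_mid, y along the tube. Two V supports touch the tube 29 to 39 mm either side of its middle; between them it is free to be gripped across from above, down to 25 mm below its axis.
- clip_seat (a point): Where tube_mid must come: the axis of the seated tube, 44 mm above the worktop, in the fork clip of the fixed tube reader. Axes: y along the seated tube, z up, x towards the white housing. The tube goes straight down, with 1 mm of play in x. The start yaws bring the cap to the -y side; either way round counts.
- fork_mouth (a point): Point 30 mm above clip_seat, between the tops of the forks. The two forks lie 29 to 39 mm either side of it along y, each with a fixed prong on the +x side and a finger of the sprung jaw on the -x side, flaring outwards to a mouth about 44 mm wide at this height. About 12 N of push opens the jaw, which snaps over the tube just before it is home.
- reader: Tube reader fixed to the worktop: base plate, fork clip, white housing, scale rail; origin on the worktop below clip_seat, axes the same. Between the forks nothing is higher than 24 mm above the worktop from x -55 to +55 mm, so fingers fit beside the tube; at x over 55 mm are shutter and housing, 72 mm high. The rail with the index saddle lies at x = 34 mm, y -62 to -152 mm.
- jaw (a joint): The jaw's hinge (rad), both jaw fingers on one shaft along y: 0 shut, grows to about 0.1 as the tube passes, spring-closed again when the tube is home.
- shutter (a joint): Travel of the shutter (m) along the reader's -y: 0 shut, 0.085 end stop. The spring pulls back with 3.2 N when shut and 8 N at 0.06.
- tab_grip (a point): Grip point of the shutter's upright tab, on its middle line, 96 mm above the worktop and 14 mm below its top. The tab is 12 mm thick along y (the pulling direction, the faces to pinch) and 14 mm along x, axes as the reader's; it is clear of other parts down to 72 mm above the worktop. It moves with the shutter.
- pointer_tip (a point): Tip of the thin steel pointer that juts from the tab towards -x, 51 mm above the worktop, 30 mm off the tab's middle line and at the same y. It moves with the shutter.
- index_mark (a point): Centre of the ridge on top of the index saddle, a small steel saddle 10 mm wide along y, clamped on the scale rail; top 47 mm above the worktop. The pointer passes 4 mm above it. Axes as the reader's.
- index (a joint): Place of the index saddle on its rail (m, along the reader's -y), different every time: the shutter value at which the pointer stands over its ridge. It is stiff and must stay where it is set.
- petri: Petri dish with lid, 61 mm in diameter, 14 mm high; origin at the centre of its underside. Bystander.
- weight: Calibration weight with knob, 19 mm in diameter, 22 mm high; origin at the centre of its underside. Bystander.
- beaker: Clear beaker, 64 mm in diameter, 78 mm high; origin at the centre of its underside. Bystander.
- tube: The tube itself; origin 7 mm from tube_mid towards the cap and 15 mm below the tube's axis; axes as tube_mid.
There are look-alikes about, which are no part of the job. Leave any green, purple or yellow look-alike of the tube alone.

How it is judged (in metres and radians):
On the way, in this order (a step that is already met when the one before it is completed fails the run):
1. the tube sits home in the fork clip, jaw shut over it, released (x of tube_mid in the frame of clip_seat between -0.003 and 0.003 m and y of tube_mid in the frame of clip_seat between -0.012 and 0.012 m and z of tube_mid in the frame of clip_seat between -0.003 and 0.003 m and angle between the y axis of tube_mid and the y axis of clip_seat, either way round below 0.06 rad and value of joint jaw below 0.04 rad and contact force between the fingers and tube below 0.05 N), for 0.2 s.
2. the held shutter's pointer stands over the index saddle (y of pointer_tip in the frame of index_mark between -0.005 and 0.005 m and velocity of joint shutter between -0.01 and 0.01 m/s and contact force between the fingers and shutter above 1 N), for 0.8 s.
At the end, for the whole second after the job is handed in: Tube released in the clip: tube_mid within 3 mm of clip_seat in x and z, 12 mm in y, axes within 0.06 rad, jaw under 0.04 rad. Fingers hold the shutter (over 1 N) at rest, out more than 20 mm, its pointer within 5 mm of the index ridge along the rail (all of step 1 and all of step 2 and value of joint shutter above 0.02 m); the arm keeps its last pose, push and grip.
It fails at once if the flat round petri dish is shifted by more than 30 mm (distance of petri from where it was at the start of the episode above 0.03 m).
It fails at once if the small calibration weight is shifted by more than 30 mm (distance of weight from where it was at the start of the episode above 0.03 m).
It fails at once if the beaker is shifted by more than 30 mm (distance of beaker from where it was at the start of the episode above 0.03 m).
It fails at once if the index saddle is shifted by more than 4 mm (distance of index_mark from where it was at the start of the episode above 0.004 m).
It also fails if it takes over 53 s, if anything falls off the work surface, if the arm or the gripper's body presses on something with over 40 N, if the wrist force passes 120 N, or if a joint passes its speed limit or range.

### The arm

A 6-joint arm with a two-finger parallel gripper is mounted at the origin on a cart in front of the work surface, level with it; the furniture and walls round the work are solid. World frame = base frame: x ahead of the robot, y to its left, z up, the work surface at z = 0. Lengths are in mm, angles in degrees, forces in N, time in s.
With the tool pointing down it reaches from about 350 to 875 mm from the base axis. Payload 4.2 kg.
Tool frame: the origin (TCP) lies at the very end of the fingers, on their centre line; the grasp point (between the pads) lies 19 mm behind it; z points along the fingers, y is the line along which they close (so a half turn about z gives the same grasp; the last joint's range is limited). The gripper opens to 87 mm and grips with 3 to 60 N. Pads are 19 mm wide; open, the fingers measure 117 mm over their backs; the gripper's body (75 mm by 190 mm) begins 51 mm behind the grasp point.
Start: joints at [78.243, 22.042, 0.453, 0, -68.411, -14.817], TCP at [279.56, 558.968, 222.55] pointing down, gripper open.
Joint ranges: [-179.83, 179.83], [-69.29, 118.12], [-61.27, 80.66], [-181.25, 117.63], [-171.15, -9.14], [-177.46, 177.46]. Speed limits (degrees/s): [159.86, 159.86, 180, 180, 180, 180].

### API

Orientations are given as [roll, pitch, yaw] about the fixed x, y, z axes, in that order (R = Rz(yaw) Ry(pitch) Rx(roll)).
In Python, from rig import bot gives the robot as it stands.
- The arm moves only by the tool step_arm, never from a script. Its argument "targets" is a list of rows, each a list of 4 numbers: the shift along the tool's x, y, z as a fraction of full scale, then the turn about the tool's z as a fraction of full scale. A call has exactly 10 rows; each row shifts and turns the commanded pose from where the row before left it, along the tool's axes as they then stand; what a row does not reach is not made up. Full scale, the value 1, is 0.06 m for a shift and 8 degrees for a turn. A row lasts 1/8 s, in which the tool goes at most 62.5 mm and 10.7 degrees, less where a joint would pass 70% of its speed; a pose out of reach is approached as far as the arm can. A call with a number of a shift or a turn outside -1 to 1 is refused whole. A call with a gripper value outside its range is refused whole. "grip" is the gripper's target within -1 to 1 (shut at 1, half-way at 0, fully open at -1), set as the call begins (left out, the last holds). The fingers move at their own pace and stop on an object; the grip force is fixed at half the most. Time passes only in rows, so rows that do not move let the fingers close, or fill a call up. It gives the time, the measured TCP pose, the force, the opening and the grip force at its end, in the units of the state.
- bot.get_state(): the state, without advancing time (a new reading comes with each control period).
- bot.snapshot(name): name is "scene" or "top" or "wrist"; returns a dict with "frame" (420x560x3 uint8, red, green, blue), "K" (3x3 intrinsics, pixels), "k1" (the pictures are not rectified: a ray, as slopes to the right and down, at radius r is drawn at 1 + k1 r^2 times it, then the intrinsics apply), "extrinsics" (4x4, takes a point from world to camera coordinates). Camera axes: x right, y up, looking along -z (the intrinsics and any distortion apply to the point x, -y, -z); pixel columns grow to the right and rows downward; lengths in mm; the calibration is good to about 2 mm. A picture is of the moment at which its call begins. There is no depth.
- bot.finish_job(): hands the job in; it is judged then, once.
The state is a dict: "clock": time; "qpos": joint angles; "dq": joint speeds; "tau": joint torques, N m; "tool_pos": TCP position; "eef_rot": TCP orientation; "force": force on the tool from outside, world axes, zero at the start; "moment": the same for the moment, N m; "finger_gap": finger opening in mm; "gripper_force": force on a finger pad.
Only numpy, scipy, OpenCV 4.12 (cv2) and the standard library are available. Lean on these libraries where they do the work, as an engineer would, in place of code of your own. Each camera call takes 0.05 s, during which the arm holds its last target. There are 200 camera calls.

## Working session

There is one attempt and no reset: what is moved stays moved. The work goes in short steps, Python scripts to look and compute and a tool call to move; the robot and the scene stay as the last step left them, time stands still between calls to the robot, and variables do not carry over. Pictures are saved under pics/ and viewed, at most 10 in all, crops included, and the job is handed in when it is done.

Besides the shell and the picture viewer there is one more tool, called after ">>>" by a JSON object that holds its "op" and its "data", one argument or row to a line. step_arm: Moves the arm, as the interface text tells. Its arguments: {"type":"object","properties":{"targets":{"type":"array"},"grip":{"type":"number"}},"required":["targets"]}

```bash
mkdir -p pics; cat > h.py <<'E'
import numpy as np, cv2
from rig import bot
def snap(n):
    s=bot.snapshot(n); np.savez(f'{n}.npz',**{k:np.array(v) for k,v in s.items()}); return s
def load(n): return dict(np.load(f'{n}.npz'))
def ray(s,u,v):
    K=np.array(s['K']);k1=float(s['k1'])
    d=np.array([k1,0,0,0,0.])
    p=cv2.undistortPoints(np.array([[[u,v]]],float),K,d)[0,0]
    E=np.array(s['extrinsics']);R=E[:3,:3];o=-R.T@E[:3,3]
    return o,R.T@np.array([p[0],-p[1],-1.])
def atz(s,u,v,z):
    o,d=ray(s,u,v); return o+d*(z-o[2])/d[2]
def proj(s,P):
    E=np.array(s['extrinsics']);q=E[:3,:3]@np.array(P,float)+E[:3,3]
    x,y=q[0]/-q[2],-q[1]/-q[2];f=1+float(s['k1'])*(x*x+y*y);K=np.array(s['K'])
    return K[0,0]*x*f+K[0,2],K[1,1]*y*f+K[1,2]
def crop(s,u0,v0,w,h,k,name):
    f=np.array(s['frame'])[v0:v0+h,u0:u0+w,::-1]
    cv2.imwrite('pics/'+name,cv2.resize(f,None,fx=k,fy=k,interpolation=cv2.INTER_CUBIC))
E
python3 - <<'E'
from h import *
a=snap('scene');b=snap('top')
f=np.hstack([a['frame'],b['frame']])[:,:,::-1]
cv2.imwrite('pics/a.png',a['frame'][:,:,::-1]);cv2.imwrite('pics/b.png',b['frame'][:,:,::-1])
print(a['extrinsics'],b['extrinsics'],b['K'],b['k1'],bot.get_state())
E
```

```text
[[ 6.07454241e-01 -7.94142811e-01  1.83450624e-02 -3.18511398e+02]
 [ 4.49282811e-01  3.62526761e-01  8.16528813e-01 -2.62926636e+02]
 [-6.55091063e-01 -4.87761769e-01  5.77013133e-01 -1.09395298e+03]
 [ 0.00000000e+00  0.00000000e+00  0.00000000e+00  1.00000000e+00]] [[ 2.01818374e-02 -9.99795919e-01  9.02179778e-04 -6.91448908e+01]
 [ 9.96868424e-01  2.01917349e-02  7.64567824e-02 -4.26139534e+02]
 [-7.64593956e-02 -6.43683814e-04  9.97072488e-01 -1.85842463e+03]
 [ 0.00000000e+00  0.00000000e+00  0.00000000e+00  1.00000000e+00]] [[545.15174794   0.         282.00703081]
 [  0.         545.15174794 215.22069986]
 [  0.           0.           1.        ]] -0.0250959252910847 {'clock': 0.1, 'qpos': array([ 7.82439076e+01,  2.20864600e+01,  3.88481795e-01, -2.42257715e-02,
       -6.84117540e+01, -1.48162228e+01]), 'dq': array([ 0.01089768, -0.14912927,  0.20066355,  0.10822059,  0.01767464,
       -0.12475096]), 'tau': array([-3.58360603e-05, -3.91691351e+01,  1.87934732e+01,  4.23181862e+00,
        1.34661605e-02, -7.41138547e-05]), 'tool_pos': array([279.33285124, 558.50960282, 221.57668662]), 'eef_rot': array([ 1.79888158e+02, -6.30024834e-03, -2.65812440e+01]), 'force': array([ 0.33463143, -0.56193814, -0.44314649]), 'moment': array([ 0.00292651, -0.01734162,  0.04822473]), 'gripper_force': 0.0, 'finger_gap': 87.33665679395162}
```

View pics/a.png

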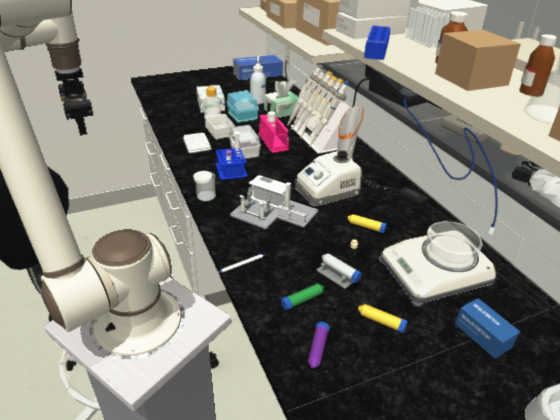

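View pics/b.png

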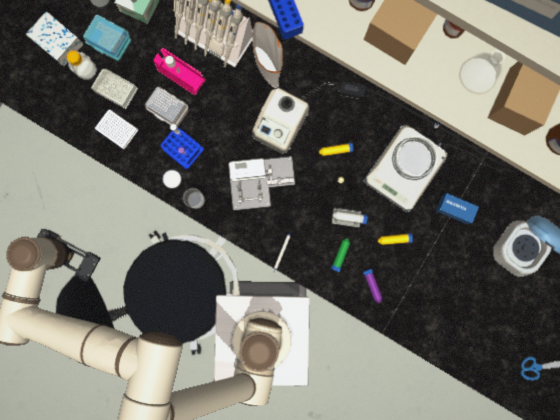

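The scene and top views show the reader at top (262,182). The white, blue-capped tube lies in its grey rest at top (349,217). Green (341,254), purple (373,286) and yellow (336,150; 395,239) are look-alikes, and the white one in the grey rest fits. I'll confirm this in an enlarged crop.

```bash
python3 - <<'E'
from h import *
b=load('top');a=load('scene')
crop(b,222,145,155,95,5,'c.png'); crop(a,225,165,145,125,5,'d.png')
E
python3 -c "
import cv2;a=cv2.imread('pics/d.png');print(a.shape)"
```

```text
(625, 725, 3)
```

View pics/c.png

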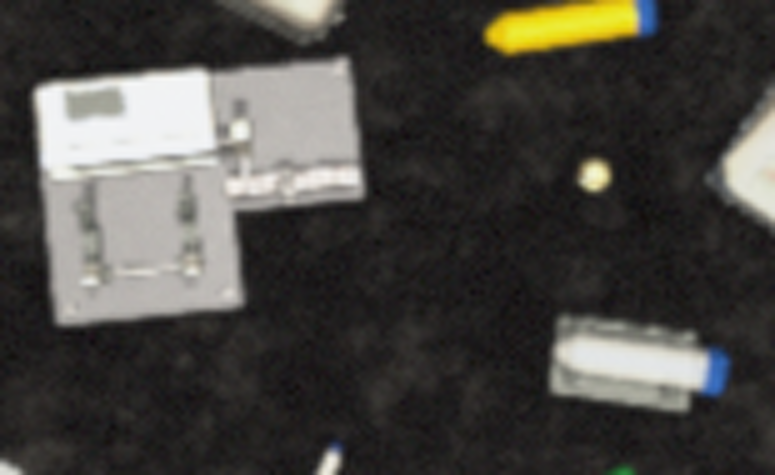

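```bash
python3 -c "
import cv2;a=cv2.imread('pics/d.png');cv2.imwrite('pics/d.png',a[:600])"
```

```text
(no output)
```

View pics/d.png

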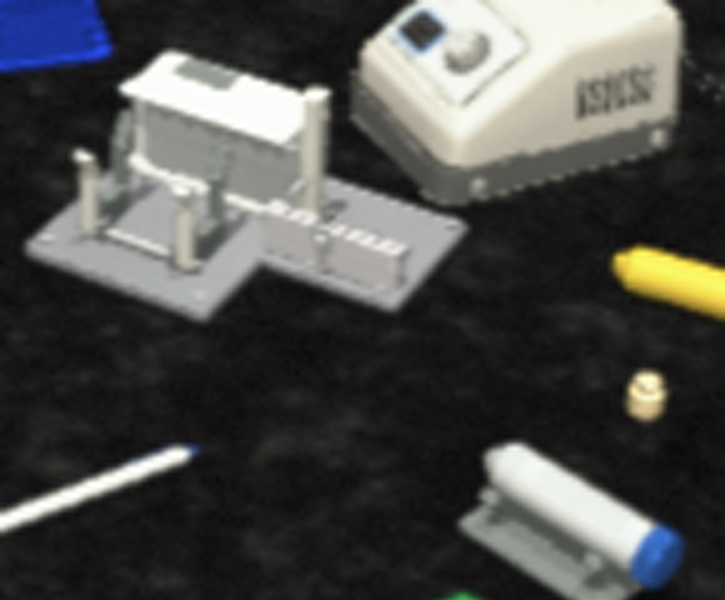

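The crops confirm the target: the white tube with the blue cap in the grey rest, cap to the right. The other four are coloured and have no rest. The reader's forks are at crop (90,270)/(190,265), the tab at (240,132) and the saddle at about (288,180). Next I'll compute rough poses.

```bash
python3 - <<'E'
from h import *
b=load('top')
c=lambda u,v,z:atz(b,222+u/5-.4,145+v/5-.4,z)
cap=c(727,371,34);tip=c(553,352,34);d=tip-cap;L=np.linalg.norm(d)
print('tube',cap,tip,L,np.degrees(np.arctan2(-d[0],d[1])), 'mid',cap+d/L*65)
# reader base corners (plate low ~ z 8)
for p in [(60,325),(242,305),(365,198),(350,60)]: print(p,c(*p,8))
p=c(240,130,110);print('tab',p)
for p in [(90,275),(191,270)]: print(p,c(*p,74))
print('saddle',c(288,180,47))
print('housing',c(35,85,72),c(212,68,72),c(215,160,72))
E
```

```text
tube [ 419.73195954 -350.31629237   34.        ] [ 430.31433085 -231.51568963   34.        ] 119.27099309413278 -5.090286816649863 mid [ 425.49911312 -285.5726445    34.        ]
(60, 325) [444.187539   107.21562385   8.        ]
(242, 305) [460.61833015 -18.31268791   8.        ]
(365, 198) [ 536.90739921 -102.01885204    8.        ]
(350, 60) [633.56923669 -89.7928981    8.        ]
tab [566.54944421 -16.82258622 110.        ]
(90, 275) [472.48534237  82.1392097   74.        ]
(191, 270) [477.20522788  14.74553481  74.        ]
saddle [542.92012992 -48.61284532  47.        ]
housing [600.37983292 122.68552573  72.        ] [614.32577321   3.90374036  72.        ] [5.51935328e+02 4.63953409e-01 7.20000000e+01]
```

```bash
cat >> h.py <<'E'
def plan(p,yaw,q,yaw2,n):
    """rows from pose p,yaw to q,yaw2 (mm,deg)"""
    p=np.array(p,float);q=np.array(q,float);d=(q-p)/n/60;dy=(yaw2-yaw)/n
    for i in range(n):
        a=np.radians(yaw+i*dy);c,s=np.cos(a),np.sin(a)
        print([round(float(x),3) for x in (c*d[0]+s*d[1],s*d[0]-c*d[1],-d[2],-dy/8)],end=',')
    print()
E
python3 - <<'E'
from h import *
s=snap('wrist');E=s['extrinsics'];R=E[:3,:3];o=-R.T@E[:3,3]
st=bot.get_state();y=np.radians(-26.58);tx=np.array([np.cos(y),np.sin(y),0]);ty=np.array([np.sin(y),-np.cos(y),0])
d=o-st['tool_pos'];print(d@tx,d@ty,d[2],'look',-R[2]@tx,-R[2]@ty,-R[2][2],s['K'][0,0])
plan([279.6,559,222.5],-26.58,[420,120,270],-84,10)
E
```

```text
77.24889516316328 -0.3949859462592746 162.74440010385376 look -0.2774262541518067 0.001395955738217024 -0.9607459210503435 369.4391720474742
[0.537, 0.55, -0.079, 0.718],[0.589, 0.493, -0.079, 0.718],[0.635, 0.432, -0.079, 0.718],[0.675, 0.366, -0.079, 0.718],[0.709, 0.297, -0.079, 0.718],[0.735, 0.224, -0.079, 0.718],[0.753, 0.15, -0.079, 0.718],[0.765, 0.074, -0.079, 0.718],[0.768, -0.003, -0.079, 0.718],[0.764, -0.08, -0.079, 0.718],
```

```bash
python3 - <<'E'
from h import *
plan([279.6,559,222.5],-26.58,[510,40,240],-84,10)
E
```

```text
[0.73, 0.602, -0.029, 0.718],[0.787, 0.526, -0.029, 0.718],[0.836, 0.444, -0.029, 0.718],[0.876, 0.358, -0.029, 0.718],[0.907, 0.269, -0.029, 0.718],[0.93, 0.177, -0.029, 0.718],[0.943, 0.083, -0.029, 0.718],[0.946, -0.012, -0.029, 0.718],[0.94, -0.106, -0.029, 0.718],[0.925, -0.2, -0.029, 0.718],
```

>>> {"op": "step_arm", "data": {
  "targets": [
    [0.73,0.6,-0.03,0.72],
    [0.79,0.53,-0.03,0.72],
    [0.84,0.44,-0.03,0.72],
    [0.88,0.36,-0.03,0.72],
    [0.91,0.27,-0.03,0.72],
    [0.93,0.18,-0.03,0.72],
    [0.94,0.08,-0.03,0.72],
    [0.95,-0.01,-0.03,0.72],
    [0.94,-0.11,-0.03,0.72],
    [0.92,-0.2,-0.03,0.72]
  ],
  "grip": -1
}}

```text
clock: 1.4
tool_pos: [510.3, 37.6, 240.6]
eef_rot: [-180.0, 0.0, -84.4]
force: [0.7, -0.3, 1.2]
finger_gap: 87.3
gripper_force: 0.0
```

```bash
python3 - <<'E'
from h import *
st=bot.get_state();print(st['tool_pos'],st['eef_rot'],st['dq'])
s=snap('wrist')
st=bot.get_state();print(st['tool_pos'],st['eef_rot'],st['qpos'],st['dq'])
crop(s,0,0,560,420,1.42,'e.png')
E
```

```text
[510.29453237  37.56738326 240.58910638] [-1.79993720e+02  7.36912606e-03 -8.43564673e+01] [-54.02318815  12.79965459  18.01628991   0.06291977  -5.006679
   7.94436166]
[511.98150953  32.94620778 240.58393634] [ 1.79994808e+02 -1.28662846e-01 -8.47867127e+01] [ 21.90665651  10.32041028 -13.39640754   0.13293718 -66.32517046
 -16.74680004] [ 5.2955785  -1.16879329 -2.03122225 -1.57245234  0.72925643 -1.34424293]
```

View pics/e.png

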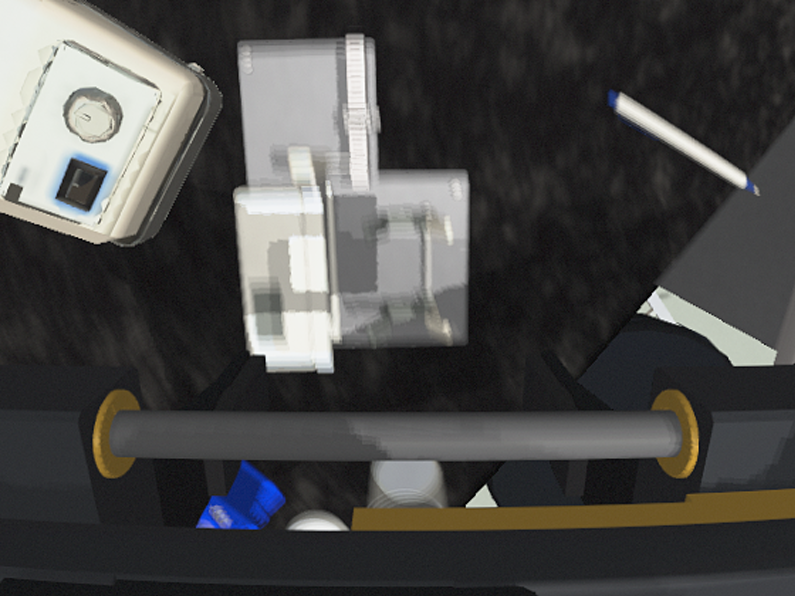

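The reader is seen from above but blurred, because the arm was still settling. I'll retake it now that the arm is still.

```bash
python3 - <<'E'
from h import *
s=snap('wrist')
st=bot.get_state();print(st['tool_pos'],st['eef_rot'],st['dq'])
crop(s,150,15,195,245,2.44,'f0.png')
f=cv2.rotate(s['frame'][15:260,150:345,::-1],cv2.ROTATE_90_CLOCKWISE)
cv2.imwrite('pics/f.png',cv2.resize(f,None,fx=3,fy=3,interpolation=cv2.INTER_CUBIC))
E
```

```text
[510.97986954  35.30320084 240.20849801] [ 1.79964108e+02 -5.17903817e-02 -8.46115804e+01] [ 4.34149718 -0.85534951 -1.4978665  -1.49631898  0.24660974 -0.4879976 ]
```

View pics/f.png

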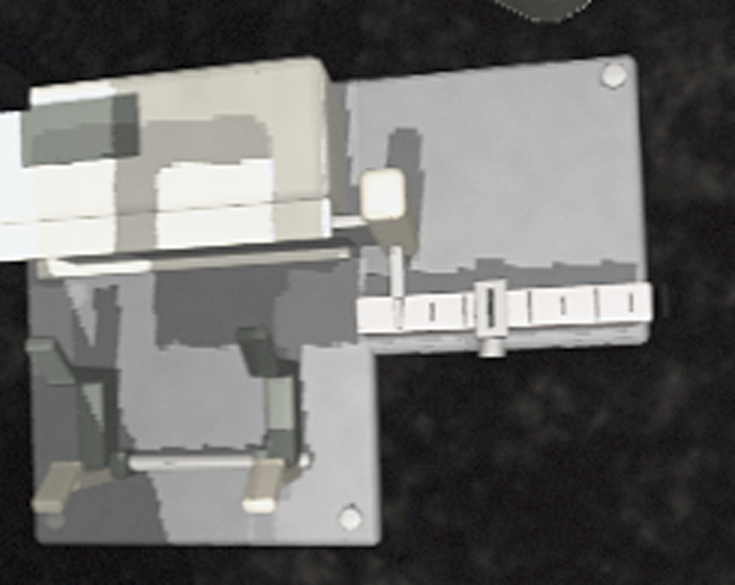

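The reader is now sharp. In this rotated crop:
- Tab top: (382,193)
- Pointer tip: about (399,325)
- Saddle ridge: (490,308)
- Rail ends: (358,315) and (651,302)
- Fixed prong tops: (44,345) and (253,338)
- Jaw tops: (50,505) and (260,505)

```bash
cat >> h.py <<'E'
def rc(s,X,Y,z): return atz(s,150+(Y-1)/3,259-(X-1)/3,z)
E
python3 - <<'E'
from h import *
s=load('wrist')
y=lambda a,b:np.degrees(np.arctan2(-(b-a)[0],(b-a)[1]))
r1,r2=rc(s,358,315,43),rc(s,651,302,43);print('rail',r1,r2,np.linalg.norm(r1-r2),y(r2,r1))
p,q=rc(s,38,543,6),rc(s,380,543,6);print('plate',p,q,np.linalg.norm(p-q),y(q,p))
p2=rc(s,638,58,6);print('far corner',p2)
f1,f2=rc(s,44,345,78),rc(s,253,338,78);print('fixed',f1,f2,np.linalg.norm(f1-f2),y(f2,f1))
j1,j2=rc(s,54,500,78),rc(s,263,497,78);print('jaw',j1,j2,np.linalg.norm(j1-j2),y(j2,j1))
t=rc(s,383,193,110);print('tab',t);sa=rc(s,490,308,47);print('saddle',sa)
pt=rc(s,399,325,51);print('pointer',pt)
E
```

```text
rail [539.72293708  -7.9227304   43.        ] [550.39739329 -96.17973778  43.        ] 88.90018766429647 6.896279263726609
plate [445.46161301 109.09275507   6.        ] [461.98817501 -19.40267674   6.        ] 129.55386233736363 7.328916040728648
far corner [635.68891607 -91.17338106   6.        ]
fixed [521.32993869  85.13229716  78.        ] [528.71429618  18.99938602  78.        ] 66.54390033262129 6.371218252958574
jaw [473.17329307  77.45312839  78.        ] [481.88003645  11.72921891  78.        ] 66.2981120223283 7.546291072646373
tab [568.37324162 -18.09938694 110.        ]
saddle [544.71556239 -48.67196062  47.        ]
pointer [537.12527979 -21.6398344   51.        ]
```

>>> {"op": "step_arm", "data": {
  "targets": [
    [-0.27,0.01,0.16,-0.03],
    [-0.27,0.01,0.16,-0.03],
    [-0.27,0.01,0.16,-0.03],
    [-0.27,0.01,0.16,-0.03],
    [-0.27,0.01,0.16,-0.03],
    [0,0,0,0],
    [0,0,0,0],
    [0,0,0,0],
    [0,0,0,0],
    [0,0,0,0]
  ]
}}

```text
clock: 2.75
tool_pos: [498.2, 119.2, 192.8]
eef_rot: [-180.0, 0.0, -83.0]
force: [-0.1, 0.3, 0.1]
finger_gap: 87.0
gripper_force: 0.0
```

```bash
python3 - <<'E'
from h import *
s=snap('wrist')
st=bot.get_state();print(st['tool_pos'],st['eef_rot'],st['dq'])
o,_=ray(s,280,210);print(o)
P=lambda x,y,z:proj(s,[498.3+.9925*x-.1219*y,50+.1219*x+.9925*y,z])
for q in [(0,-34,74),(0,34,74),(64,-76,110),(34,-100,47)]: print(q,P(*q))
u=[P(0,-34,74),P(0,34,74)];cu=int((u[0][0]+u[1][0])/2);cv=int((u[0][1]+u[1][1])/2)
print(cu,cv)
u0=max(cu-95,0);v0=max(cv-70,0);print(u0,v0)
crop(s,u0,v0,190,140,4.2,'g.png')
E
```

```text
[498.12279652 119.29269674 192.7029441 ] [-1.79984023e+02  6.86449488e-03 -8.30029185e+01] [ 0.15934392  0.05517871  0.01871294  0.00592645  0.05591483 -0.03970058]
[508.67997765  43.43596642 355.63130395]
(0, -34, 74) (np.float64(291.33073882358093), np.float64(66.79907018803763))
(0, 34, 74) (np.float64(290.7022524698705), np.float64(160.30008142614201))
(64, -76, 110) (np.float64(188.6059046312472), np.float64(-9.368996850355558))
(34, -100, 47) (np.float64(245.78143130074116), np.float64(-19.514191278368486))
291 113
196 43
```

View pics/g.png

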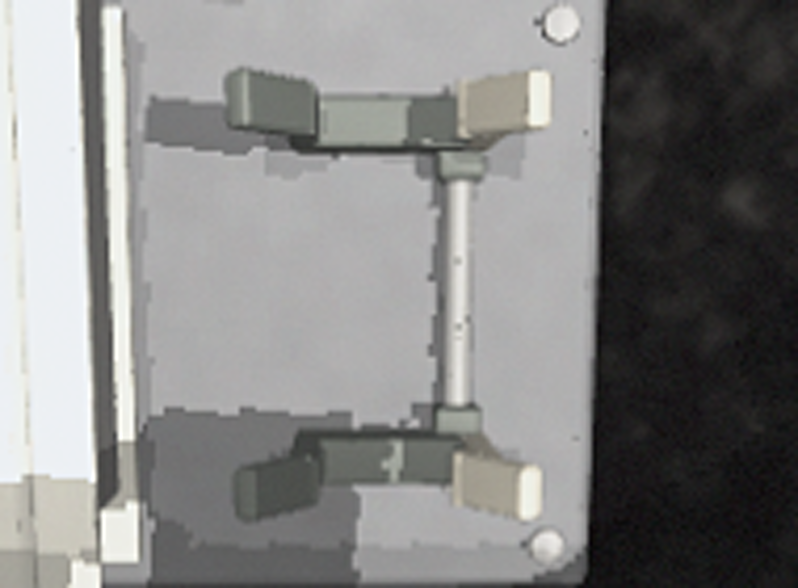

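The forks are clear. Mouth inner edges are at crop (245,99)/(527,99) and (250,494)/(520,494), so the clip centre is at about (500.5,50.2) with yaw 7.2°. Next I'll move over the tube.

```bash
python3 - <<'E'
from h import *
plan([498.2,119.2,192.8],-83,[428,-280,170],-95,8)
E
```

```text
[0.808, 0.247, 0.048, 0.188],[0.814, 0.225, 0.048, 0.188],[0.819, 0.204, 0.048, 0.188],[0.824, 0.182, 0.048, 0.188],[0.829, 0.161, 0.048, 0.188],[0.833, 0.139, 0.048, 0.188],[0.836, 0.117, 0.048, 0.188],[0.839, 0.095, 0.048, 0.188],
```

>>> {"op": "step_arm", "data": {
  "targets": [
    [0.81,0.25,0.05,0.19],
    [0.81,0.23,0.05,0.19],
    [0.82,0.2,0.05,0.19],
    [0.82,0.18,0.05,0.19],
    [0.83,0.16,0.05,0.19],
    [0.83,0.14,0.05,0.19],
    [0.84,0.12,0.05,0.19],
    [0.84,0.1,0.05,0.19],
    [0,0,0,0],
    [0,0,0,0]
  ]
}}

```text
clock: 4.05
tool_pos: [426.7, -279.5, 168.5]
eef_rot: [180.0, 0.0, -95.2]
force: [0.2, 0.2, 0.1]
finger_gap: 87.1
gripper_force: 0.0
```

```bash
python3 - <<'E'
from h import *
snap('wrist');snap('wrist')
s=snap('wrist')
st=bot.get_state();print(st['tool_pos'],st['eef_rot'])
u,v=proj(s,[425.5,-285.6,34]);print(u,v)
hsv=cv2.cvtColor(s['frame'],cv2.COLOR_RGB2HSV)
u0=int(max(u-90,0));v0=int(max(v-110,0))
print(u0,v0);crop(s,u0,v0,190,150,4,'hh.png')
E
```

```text
[ 427.27908645 -278.50165266  168.77035814] [-1.79979538e+02  1.03247251e-03 -9.50291401e+01]
281.13252054599747 190.55606251381053
191 80
```

View pics/hh.png

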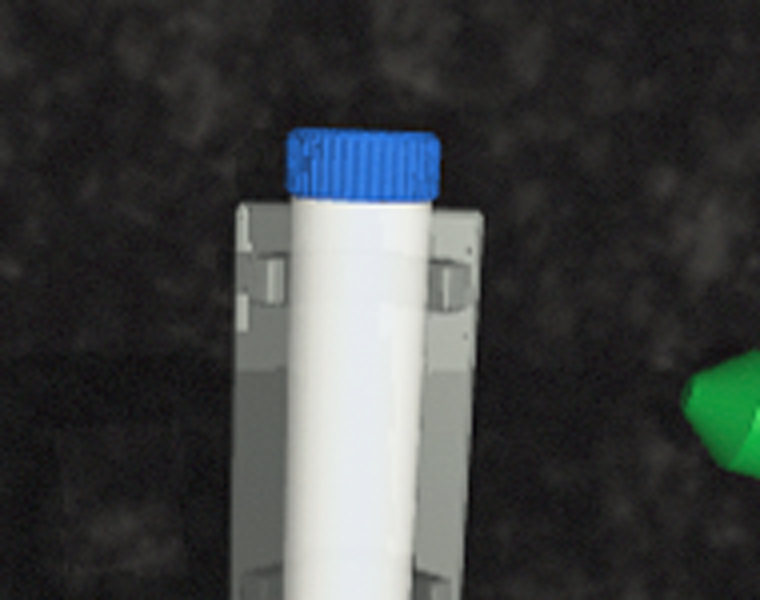

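The tube fills the crop. Its axis runs through crop (361,203) at the cap/body junction to (348,590).

```bash
python3 - <<'E'
from h import *
s=load('wrist')
c=lambda u,v:atz(s,191+u/4-.4,80+v/4-.4,34)
a,b=c(361,203),c(348,590);d=(b-a)/np.linalg.norm(b-a);yw=np.degrees(np.arctan2(-d[0],d[1]))
m=a+51*d;print(a,b,yw,m,np.linalg.norm(b-a))
psi=yw-90;print(psi)
plan([427.2,-278.7,168.8],-95,[m[0],m[1],60],psi,5)
plan([m[0],m[1],60],psi,[m[0],m[1],18],psi,2)
E
```

```text
[ 421.45633869 -334.38500072   34.        ] [ 431.26111147 -254.14358397   34.        ] -6.966489821357112 [ 427.64206847 -283.76152053   34.        ] 80.83822444421357
-96.96648982135711
[0.017, -0.003, 0.363, 0.049],[0.017, -0.003, 0.363, 0.049],[0.017, -0.003, 0.363, 0.049],[0.017, -0.003, 0.363, 0.049],[0.017, -0.003, 0.363, 0.049],
[-0.0, 0.0, 0.35, -0.0],[-0.0, 0.0, 0.35, -0.0],
```

>>> {"op": "step_arm", "data": {
  "targets": [
    [0.02,0,0.42,0.05],
    [0.02,0,0.42,0.05],
    [0.02,0,0.42,0.05],
    [0.02,0,0.42,0.05],
    [0,0,0.42,0.05],
    [0,0,0.21,0],
    [0,0,0.2,0],
    [0,0,0,0],
    [0,0,0,0],
    [0,0,0,0]
  ],
  "grip": -0.2
}}

```text
clock: 5.45
tool_pos: [426.9, -284.4, 18.7]
eef_rot: [-179.9, -0.0, -97.1]
force: [0.0, -0.4, 0.3]
finger_gap: 52.8
gripper_force: 0.0
```

>>> {"op": "step_arm", "data": {
  "targets": [
    [0,0,0,0],
    [0,0,0,0],
    [0,0,0,0],
    [0,0,0,0],
    [0,0,0,0],
    [0,0,0,0],
    [0,0,0,0],
    [0,0,0,0],
    [0,0,-0.2,0],
    [0,0,-0.2,0]
  ],
  "grip": 1
}}

```text
clock: 6.7
tool_pos: [426.3, -284.2, 42.7]
eef_rot: [180.0, 0.0, -97.1]
force: [-0.1, 0.2, -1.4]
finger_gap: 27.1
gripper_force: 30.0
```

```bash
python3 - <<'E'
from h import *
st=bot.get_state();print(st['tool_pos'],st['eef_rot'],st['force'])
plan([426.8,-284.4,115],-97.1,[500.5,50.2,115],-82.8,7)
E
```

```text
[ 426.25233261 -284.18230954   42.68060057] [ 1.79974047e+02  4.58622952e-03 -9.71348714e+01] [-0.06604453  0.23403586 -1.43372143]
[-0.812, -0.076, -0.0, -0.255],[-0.809, -0.105, -0.0, -0.255],[-0.805, -0.133, -0.0, -0.255],[-0.8, -0.162, -0.0, -0.255],[-0.793, -0.19, -0.0, -0.255],[-0.786, -0.218, -0.0, -0.255],[-0.778, -0.246, -0.0, -0.255],
```

>>> {"op": "step_arm", "data": {
  "targets": [
    [0,0,-0.6,0],
    [0,0,-0.6,0],
    [-0.81,-0.08,0,-0.26],
    [-0.81,-0.1,0,-0.26],
    [-0.8,-0.13,0,-0.25],
    [-0.8,-0.16,0,-0.25],
    [-0.79,-0.19,0,-0.26],
    [-0.79,-0.22,0,-0.25],
    [-0.78,-0.25,0,-0.25],
    [0,0,0,0]
  ]
}}

```text
clock: 7.95
tool_pos: [501.2, 53.1, 115.0]
eef_rot: [-179.9, 0.0, -82.6]
force: [-0.1, -0.5, -0.6]
finger_gap: 27.2
gripper_force: 30.0
```

>>> {"op": "step_arm", "data": {
  "targets": [
    [0,0,0.1,0],
    [0,0,0.1,0],
    [0,0,0.1,0],
    [0,0,0,0],
    [0,0,0,0],
    [0,0,0,0],
    [0,0,0,0],
    [0,0,0,0],
    [0,0,0,0],
    [0,0,0,0]
  ]
}}

```text
clock: 9.2
tool_pos: [500.2, 50.3, 96.0]
eef_rot: [-180.0, 0.0, -82.9]
force: [0.4, -0.2, -1.0]
finger_gap: 27.2
gripper_force: 30.0
```

```bash
python3 - <<'E'
from h import *
st=bot.get_state();print(st['tool_pos'],st['eef_rot'],st['force'])
s=snap('wrist')
print(proj(s,[500.5,50.2,44]))
crop(s,130,0,300,225,2.66,'i.png')
E
```

```text
[500.1532845   50.27018909  95.95732508] [-1.79997723e+02  1.35965894e-03 -8.28904533e+01] [ 0.39157458 -0.17999734 -1.00929348]
(np.float64(279.70634097901006), np.float64(232.39377834337617))
```

View pics/i.png

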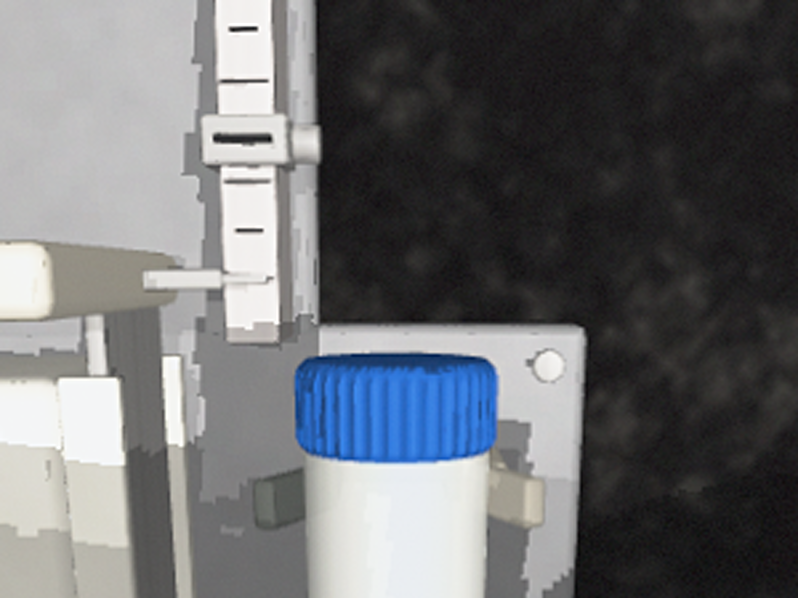

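The tube (body 306–489, centre 397) is centred over the mouth (275–525, centre 400) to about 0.5 mm. The pointer is at crop (270,278) and the saddle ridge at (243,138). Now I'll descend.

```bash
python3 - <<'E'
from h import *
s=load('wrist')
c=lambda u,v,z:atz(s,130+u/2.66-.3,v/2.66-.3,z)
ey=np.array([-.1236,.9923,0]);o=np.array([500.5,50.2,0])
for p in [(262,278,51),(243,138,47),(20,279,110)]: print(p,c(*p),(c(*p)-o)@ey)
E
```

```text
(262, 278, 51) [537.8431845  -22.16147402  51.        ] -76.41990827184068
(243, 138, 47) [544.79576032 -49.28941636  47.        ] -104.19830382553826
(20, 279, 110) [566.0195734  -18.96661688 110.        ] -76.73225320611087
```

>>> {"op": "step_arm", "data": {
  "targets": [
    [0,0.005,0.15,0],
    [0,0,0.15,0],
    [0,0,0.15,0],
    [0,0,0.15,0],
    [0,0,0.12,0],
    [0,0,0.05,0],
    [0,0,0.05,0],
    [0,0,0.05,0],
    [0,0,0,0],
    [0,0,0,0]
  ]
}}

```text
clock: 10.5
tool_pos: [498.8, 49.8, 44.4]
eef_rot: [179.9, -0.0, -82.9]
force: [-4.6, -0.8, 6.9]
finger_gap: 27.1
gripper_force: 30.0
```

>>> {"op": "step_arm", "data": {
  "targets": [
    [0,0.015,0.02,0],
    [0,0,0.03,0],
    [0,0,0.03,0],
    [0,0,0.03,0],
    [0,0,0.03,0],
    [0,0,0,0],
    [0,0,0,0],
    [0,0,0,0],
    [0,0,0,0],
    [0,0,0,0]
  ]
}}

```text
clock: 11.75
tool_pos: [498.5, 49.8, 36.0]
eef_rot: [180.0, -0.0, -82.9]
force: [-2.4, -0.8, 5.2]
finger_gap: 27.0
gripper_force: 30.0
```

>>> {"op": "step_arm", "data": {
  "targets": [
    [0,0,0.03,0],
    [0,0,0.03,0],
    [0,0,0.03,0],
    [0,0,0.03,0],
    [0,0,0.02,0],
    [0,0,0,0],
    [0,0,0,0],
    [0,0,0,0],
    [0,0,0,0],
    [0,0,0,0]
  ]
}}

```text
clock: 13.0
tool_pos: [498.5, 49.9, 27.9]
eef_rot: [179.9, -0.0, -82.9]
force: [-5.2, 1.4, 11.2]
finger_gap: 27.1
gripper_force: 30.0
```

>>> {"op": "step_arm", "data": {
  "targets": [
    [0,0,0.015,0],
    [0,0,0.015,0],
    [0,0,0,0],
    [0,0,0,0],
    [0,0,0,0],
    [0,0,0,0],
    [0,0,0,0],
    [0,0,0,0],
    [0,0,0,0],
    [0,0,0,0]
  ]
}}

```text
clock: 14.25
tool_pos: [498.5, 49.9, 27.7]
eef_rot: [180.0, -0.0, -82.8]
force: [-9.1, 0.4, 23.0]
finger_gap: 27.1
gripper_force: 30.0
```

```bash
python3 - <<'E'
from h import *
s=snap('wrist');st=bot.get_state();print(st['tool_pos'],st['force'],st['moment'])
crop(s,130,0,300,225,2.66,'j.png')
E
```

```text
[498.52295243  49.89827778  27.67124743] [-10.51078786   0.70504962  23.33129671] [ 0.23159694  2.8848402  -0.04172947]
```

>>> {"op": "step_arm", "data": {
  "targets": [
    [0,0,-0.02,0],
    [0,0,-0.02,0],
    [0,0,0,0],
    [0,0,0,0],
    [0,0,0,0],
    [0,0,0,0],
    [0,0,0,0],
    [0,0,0,0],
    [0,0,0,0],
    [0,0,0,0]
  ],
  "grip": -0.2
}}

```text
clock: 15.55
tool_pos: [499.0, 50.1, 27.6]
eef_rot: [-180.0, 0.0, -82.9]
force: [0.1, 0.3, -0.0]
finger_gap: 51.9
gripper_force: 0.0
```

>>> {"op": "step_arm", "data": {
  "targets": [
    [0,0,-0.1,0],
    [0,0,-0.2,0],
    [0,0,-0.3,0],
    [0,0,-0.4,0],
    [0,0,-0.4,0],
    [0,0,-0.4,0],
    [0,0,-0.4,0],
    [0,0,-0.2,0],
    [0,0,0,0],
    [0,0,0,0]
  ]
}}

```text
clock: 16.8
tool_pos: [498.2, 49.9, 170.7]
eef_rot: [179.9, -0.0, -82.9]
force: [-0.3, 0.4, 0.1]
finger_gap: 52.0
gripper_force: 0.0
```

```bash
python3 - <<'E'
from h import *
snap('wrist');s=snap('wrist');st=bot.get_state();print(st['clock'],st['tool_pos'],st['eef_rot'])
crop(s,130,0,300,225,2.66,'k.png')
E
```

```text
16.9 [498.34199969  49.85534752 170.52978451] [ 1.79874010e+02 -2.75705849e-02 -8.29036281e+01]
```

View pics/k.png

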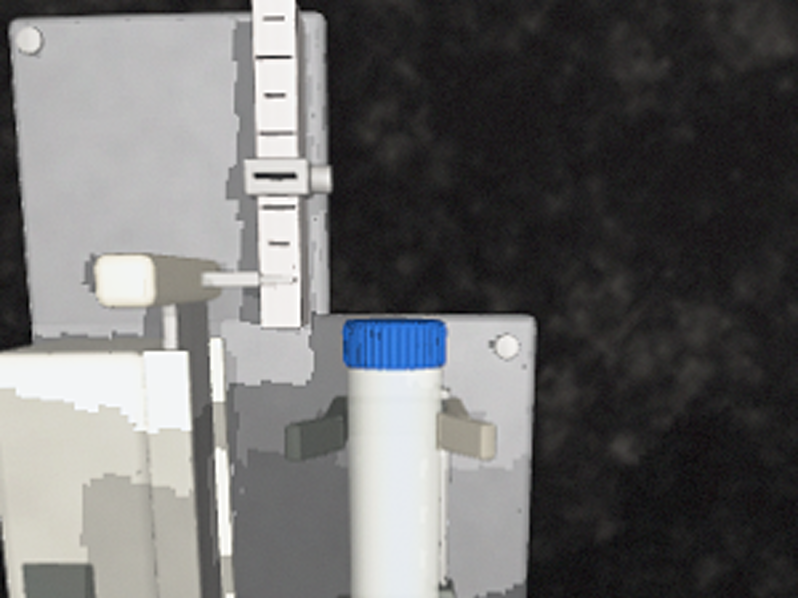

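The tube sits between the closed prongs. Their outer span is 208 px, about 54 mm, against about 53 mm before insertion, so the jaw is shut. The pointer is at (280,280) and the saddle at (275,176). As a quick check I'll probe the tube's top with closed fingers, which should touch at z = 58.

>>> {"op": "step_arm", "data": {
  "targets": [
    [0,0,0,0],
    [0,0,0.1,0],
    [0,0,0.2,0],
    [0,0,0.3,0],
    [0,0,0.4,0],
    [0,0,0.4,0],
    [0,0,0.3,0],
    [0,0,0.1,0],
    [0,0,0,0],
    [0,0,0,0]
  ],
  "grip": 1
}}

```text
clock: 18.15
tool_pos: [499.5, 50.3, 64.2]
eef_rot: [-179.9, 0.0, -82.9]
force: [0.6, -0.3, 0.4]
finger_gap: 0.4
gripper_force: 0.0
```

>>> {"op": "step_arm", "data": {
  "targets": [
    [0,0,0.02,0],
    [0,0,0.02,0],
    [0,0,0.02,0],
    [0,0,0.02,0],
    [0,0,0.02,0],
    [0,0,0.02,0],
    [0,0,0,0],
    [0,0,0,0],
    [0,0,0,0],
    [0,0,0,0]
  ]
}}

```text
clock: 19.4
tool_pos: [499.2, 50.1, 58.1]
eef_rot: [-180.0, -0.0, -82.8]
force: [-3.9, 0.2, 13.0]
finger_gap: 0.5
gripper_force: 6.1
```

The fingers touch at 58.1 mm under 13 N, so the tube is home. Next is the tab, gripped with tool yaw -172.8°.

```bash
python3 - <<'E'
from h import *
s=load('wrist')
c=lambda u,v,z:atz(s,130+u/2.66-.3,v/2.66-.3,z)
ey=np.array([-.1253,.9921,0]);o=np.array([500.5,50.2,0])
for p in [(285,280,51),(275,176,47),(126,281,110)]: print(p,c(*p),(c(*p)-o)@ey)
plan([499.2,50.1,150],-154.8,[567,-18.5,150],-172.8,5)
E
```

```text
(285, 280, 51) [538.93574356 -21.65616304  51.        ] -76.10449801675689
(275, 176, 47) [544.84754264 -49.19170899  47.        ] -104.16326158103209
(126, 281, 110) [567.78331375 -18.28998105 110.        ] -76.37950941044403
[-0.107, -0.303, -0.0, 0.45],[-0.126, -0.296, -0.0, 0.45],[-0.144, -0.287, -0.0, 0.45],[-0.162, -0.278, -0.0, 0.45],[-0.179, -0.267, -0.0, 0.45],
```

>>> {"op": "step_arm", "data": {
  "targets": [
    [0,0,-0.35,0],
    [0,0,-0.5,1],
    [0,0,-0.4,1],
    [0,0,-0.3,1],
    [0,0,0,1],
    [0,0,0,1],
    [0,0,0,1],
    [0,0,0,1],
    [0,0,0,1],
    [0,0,0,1]
  ]
}}

```text
clock: 20.65
tool_pos: [498.8, 50.1, 149.2]
eef_rot: [180.0, -0.0, -155.2]
force: [-0.3, -0.5, 0.1]
finger_gap: 0.7
gripper_force: 0.0
```

>>> {"op": "step_arm", "data": {
  "targets": [
    [-0.11,-0.3,0,0.45],
    [-0.13,-0.3,0,0.45],
    [-0.14,-0.29,0,0.45],
    [-0.16,-0.28,0,0.45],
    [-0.18,-0.27,0,0.45],
    [0,0,0,0],
    [0,0,0,0],
    [0,0,0,0],
    [0,0,0,0],
    [0,0,0,0]
  ],
  "grip": -0.2
}}

```text
clock: 21.9
tool_pos: [566.7, -18.8, 149.5]
eef_rot: [180.0, 0.0, -172.9]
force: [-0.5, 0.1, 0.2]
finger_gap: 52.2
gripper_force: 0.0
```

```bash
python3 - <<'E'
from h import *
st=bot.get_state();print(st['tool_pos'],st['eef_rot'],st['finger_gap'],st['qpos'])
plan(st['tool_pos'],st['eef_rot'][2],[567.4,-18.4,77],-172.8,1)
E
```

```text
[566.72404563 -18.79742834 149.5192647 ] [ 1.79996882e+02  1.42667959e-02 -1.72859898e+02] 52.18082288517583 [ 1.44682077e+01  2.00694680e+01 -1.38233360e+01 -1.53304742e-03
 -5.60926482e+01 -9.73272504e+01]
[-0.012, 0.005, 1.209, -0.007],
```

>>> {"op": "step_arm", "data": {
  "targets": [
    [-0.01,0,0.1,0],
    [0,0,0.2,0],
    [0,0,0.25,0],
    [0,0,0.25,0],
    [0,0,0.2,0],
    [0,0,0.15,0],
    [0,0,0.05,0],
    [0,0,0,0],
    [0,0,0,0],
    [0,0,0,0]
  ]
}}

```text
clock: 23.15
tool_pos: [567.7, -19.0, 77.8]
eef_rot: [180.0, 0.1, -172.9]
force: [-0.2, -0.2, -0.2]
finger_gap: 52.3
gripper_force: 0.0
```

>>> {"op": "step_arm", "data": {
  "targets": [
    [0,0,0,0],
    [0,0,0,0],
    [0,0,0,0],
    [0,0,0,0],
    [0,0,0,0],
    [0,0,0,0],
    [0,0,0,0],
    [0,0,0,0],
    [0,0,0,0],
    [0,0,0,0]
  ],
  "grip": 1
}}

```text
clock: 24.4
tool_pos: [567.4, -19.0, 77.4]
eef_rot: [180.0, 0.0, -172.9]
force: [-0.9, 3.4, -0.5]
finger_gap: 11.7
gripper_force: 30.0
```

>>> {"op": "step_arm", "data": {
  "targets": [
    [0,-0.04,0,0],
    [0,-0.06,0,0],
    [0,-0.08,0,0],
    [0,-0.08,0,0],
    [0,-0.08,0,0],
    [0,-0.07,0,0],
    [0,-0.05,0,0],
    [0,-0.01,0,0],
    [0,0,0,0],
    [0,0,0,0]
  ]
}}

```text
clock: 25.65
tool_pos: [570.9, -47.1, 77.3]
eef_rot: [180.0, 0.0, -172.9]
force: [-2.5, 4.6, 0.9]
finger_gap: 11.8
gripper_force: 30.0
```

```bash
python3 - <<'E'
from h import *
s=snap('wrist');st=bot.get_state();print(st['tool_pos'],st['force'],st['gripper_force'])
ey=np.array([-.1253,.9921,0]);print((st['tool_pos']-[567.4,-19,0])@ey)
print('saddle px',proj(s,[544.8,-49.2,47]),'pointer tip px', proj(s,st['tool_pos']*[1,1,0]+[-29.8,-3.7,51]))
E
```

```text
[570.92348542 -47.07551602  77.33847489] [-1.45237748  5.09354482  0.87787987] 30.00001010019332
-28.295212171348883
saddle px (np.float64(281.431689661789), np.float64(197.31364223289918)) pointer tip px (np.float64(279.3996308546964), np.float64(192.07250259615074))
```

```bash
python3 - <<'E'
from h import *
s=snap('wrist');g=cv2.cvtColor(s['frame'],cv2.COLOR_RGB2GRAY)
np.set_printoptions(linewidth=250)
print('     ',np.arange(262,302))
for r in range(160,224,3): print(r,g[r,262:302])
E
```

```text
[262 263 264 265 266 267 268 269 270 271 272 273 274 275 276 277 278 279 280 281 282 283 284 285 286 287 288 289 290 291 292 293 294 295 296 297 298 299 300 301]
160 [25 22 28 27 28 24 29 26 26 25 29 30 33 28 27 26 30 29 26 27 22 29 26 29 20 24 29 29 26 29 31 26 29 29 30 29 31 31 30 32]
163 [60 62 60 60 59 62 61 60 60 63 62 61 60 61 61 58 63 61 60 60 61 60 61 60 62 60 62 60 61 61 62 61 61 61 64 62 64 63 63 63]
166 [170 169 169 168 170 165 143 142 142 143 142 143 144 129 126 148 140 142 140 144 142 143 142 149 156 165 171 171 171 170 165 142 145 143 143 144 144 143 143 151]
169 [179 179 181 180 180 178 181 182 181 182 183 176 129 157 176 195 209 221 227 231 222 216 208 194 177 160 148 183 184 183 184 183 183 182 183 183 184 182 185 184]
172 [180 180 180 183 183 183 182 183 183 185 179 110 119 164 178 190 201 210 216 216 210 206 198 186 171 155 144 187 186 185 183 185 184 185 185 184 185 185 186 187]
175 [163 163 163 164 163 166 161 164 163 164 159 116 125 169 182 196 204 207 212 213 206 202 197 180 145 149 133 160 163 163 164 164 165 164 164 164 165 165 164 164]
178 [152 151 152 151 1
[... 1933 characters left out ...]
183 180 181 180 181 180 181 181 181]
214 [183 184 184 183 184 183 184 181 182 181 182 175 113 145 208 216 216 217 216 216 188 153 155 162 184 183 181 180 181 181 181 180 181 180 181 180 179 180 178 178]
217 [184 184 184 183 183 183 181 180 182 181 182 173 113 146 210 217 216 218 216 216 190 181 180 180 179 181 181 180 181 182 180 180 180 179 178 179 179 178 180 176]
220 [182 180 180 180 181 181 181 180 181 173 170 163 130 152 209 217 216 216 217 214 189 168 168 171 173 177 182 179 180 180 180 179 180 181 181 181 180 179 179 180]
223 [180 181 181 181 181 182 181 169 139 154 160 166 164 161 208 216 217 217 216 214 187 168 169 164 160 158 161 182 182 182 182 182 184 183 183 183 181 182 182 181]
```

The saddle spans columns 272–289 (ridge about 280.7) and the pointer is centred at about 278.5, which is about 1.3 mm too far out. I'll trim by that amount and hold.

>>> {"op": "step_arm", "data": {
  "targets": [
    [0,0.01,0,0],
    [0,0.01,0,0],
    [0,0,0,0],
    [0,0,0,0],
    [0,0,0,0],
    [0,0,0,0],
    [0,0,0,0],
    [0,0,0,0],
    [0,0,0,0],
    [0,0,0,0]
  ]
}}

```text
clock: 27.0
tool_pos: [570.8, -45.8, 77.3]
eef_rot: [180.0, 0.0, -172.9]
force: [-1.0, 4.7, 0.4]
finger_gap: 11.7
gripper_force: 30.0
```

```bash
python3 - <<'E'
from h import *
s=snap('wrist');g=cv2.cvtColor(s['frame'],cv2.COLOR_RGB2GRAY);st=bot.get_state();print(st['clock'],st['tool_pos'],st['gripper_force'],st['finger_gap'],st['dq'].round(2))
for r in (187,199,205,217): print(r,g[r,268:294])
E
```

```text
27.05 [570.77392408 -45.83197302  77.34014048] 29.999936646781862 11.788364941561147 [ 0.03 -0.01 -0.09  0.14  0.03  0.09]
187 [240 236 184 214 215 213 213 215 212 157  47  68 148 225 219 217 216 215
 211 193 221 240 239 241 235  77]
199 [234 231 177 211 213 212 212 213 209 196 216 216 214 178 220 216 214 212
 207 186 214 234 235 234 181  90]
205 [169 168 178 209 211 211 209 212 205 175 218 215 209 178 218 216 214 212
 208 177 145 170 170 170 173 172]
217 [181 181 178 180 182 180 174 140 210 218 216 218 217 214 190 179 181 180
 181 180 181 180 181 180 180 181]
```

The pointer (columns 276–281) now covers the ridge (about 279). I'll hold one more call, then hand in.

>>> {"op": "step_arm", "data": {
  "targets": [
    [0,0,0,0],
    [0,0,0,0],
    [0,0,0,0],
    [0,0,0,0],
    [0,0,0,0],
    [0,0,0,0],
    [0,0,0,0],
    [0,0,0,0],
    [0,0,0,0],
    [0,0,0,0]
  ]
}}

```text
clock: 28.3
tool_pos: [570.8, -45.8, 77.4]
eef_rot: [180.0, 0.0, -172.9]
force: [-1.0, 4.6, 1.8]
finger_gap: 11.7
gripper_force: 30.0
```

```bash
python3 -c "
from rig import bot
print(bot.finish_job())"
```

```text
the job is handed in; nothing more can be done
None
```

I handed the job in at 28.3 s with the tube home and released in the clip and the shutter held by its tab, pointer over the index saddle; no verdict came back, so the result rests on my own checks.

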